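# Hold the spice grinder's lid at pulse

## Task

Swing the dosing funnel's arm clear of the grinder's mouth, about a quarter turn or more, then pick up the lid, drop its lugs through the two entry gaps until it sits fully home, and twist it clockwise (seen from above) against the spring to the orange pulse marks, half-way to the red lock marks; never let it go on to where it would lock. Keep holding the lid there: the program finishes with the lid still gripped at pulse, the funnel still swung aside. Do not disturb the spice jar, the mug or the blue bowl nearby.

Things in the scene. Friction and masses are not known exactly. Their poses are not given: they have to be found in the camera images.
- grinder: Fixed steel spice grinder: round housing 128 mm across, 70 mm high, black open collar on top (98 mm outside, up to 92 mm high). Origin: centre of its underside on the worktop; z up, x from the mouth to the post of the funnel arm, 100 mm away (foot plate to 126 mm). Marks in pairs (half a turn apart), clockwise from above: white = entry (along +x and -x), orange = pulse, red = lock.
- mouth (a point): Centre of the mouth at the collar's top, 92 mm above the worktop; axes as the grinder's. Mouth 73 mm across inside a bright metal lip 6 mm thick (86 to 92 mm high). Two entry gaps in the lip, along the grinder's +x and -x (white marks), 19 mm wide, reach out to 44 mm from the axis; under the lip lugs are free to turn.
- pulse_mark (a point): One of the two wide orange pulse marks, at the collar's outer edge, 49 mm from the mouth's axis and 80 mm high. Pulse is 0.70 rad (40 degrees) clockwise from entry; the lid is at pulse when its grip bar points to the orange marks. The narrow red lock marks are at 1.40 rad clockwise from entry.
- drive_ring (a joint): Sprung grey ring under the lip. Its two 20 mm pockets, in line with the gaps at 0, take the lid's lugs. Reads how far the lid has driven it clockwise, 0 to 1.35 rad: 0.1 less than the lid's turn (play of the lugs), so about 0.6 at the orange marks. Springs back to 0 if let go; 0.04 N m at 0, 0.09 N m at pulse. Beyond 1.1 it counts as locked.
- funnel_arm (a joint): Arm with a metal dosing funnel on the post behind the mouth. 0 = funnel exactly over the mouth; grows as the arm swings clockwise from above (to the robot's left), up to 1.9 rad; starts at 0 to 0.25. Stiff hinge (0.04 N m), stays where it is left. The funnel, 56 mm across, 99 to 139 mm high, is centred 100 mm from the hinge axis.
- swing_grip (a point): On the axis of the round upright orange peg on the funnel arm, between hinge and funnel, 48 mm from the hinge axis, 155 mm above the worktop. The peg is 12 mm thick, its top 170 mm above the worktop; the arm under it has its top at 130 mm, the hub at the hinge at 134 mm.
- swing_hinge (a point): Point on the upright hinge axis of the funnel arm, 100 mm along the grinder's +x from the mouth's axis, 125 mm above the worktop.
- lid: Loose black bayonet lid, 0.11 to 0.23 kg, standing on its grey plug (68 mm across, 16 mm high). Origin: centre of the plug's underside; z up, x along the grip bar. Two lugs at the plug's foot along +x and -x, out to 41 mm from the axis, 12 mm wide, 7 mm high. Disc 94 mm across, 16 to 24 mm high. Fully home, the disc lies on the collar and the origin is 16 mm below the mouth.
- lid_grip (a point): In the middle of the lid's upright grey grip bar, 48 mm above the lid's underside. The bar is 60 mm long along the lid's x (in line with the lugs; white ticks at its ends), 16 mm wide along y, and stands 24 to 58 mm above the underside. Its ends are alike: the lid may go in either way round.
- spice_jar: Bystander: glass spice jar with a red cap, 45 mm across, 106 mm high, standing behind the work. Origin: centre of underside.
- mug: Bystander: small white patterned mug, 58 mm across (84 mm with its handle), 49 mm high, left of the grinder. Origin: centre of underside.
- bowl: Bystander: small dark blue bowl, 68 mm across, 35 mm high, behind the lid. Origin: centre of underside.
There are look-alikes about, which are no part of the job. Leave any green look-alike of the lid alone.

How it is judged:
By the outcome, as a careful person would: the job done as asked, in the order asked, and still so for the second after the job is handed in, while the arm keeps its last pose, push and grip.
It also fails if it takes over 54 s, if anything falls off the work surface, if the arm or the gripper's body presses on something with over 40 N, if the wrist force passes 120 N, or if a joint passes its speed limit or range.

## Robot

A 7-joint arm with a two-finger parallel gripper is mounted at the origin on the work surface; the furniture and walls round the work are solid. World frame = base frame: x ahead of the robot, y to its left, z up, the work surface at z = 0. Lengths are in mm, angles in degrees, forces in N, time in s.
With the tool pointing down it reaches from about 425 to 950 mm from the base axis. Payload 4.7 kg.
Tool frame: the origin (TCP) lies at the very end of the fingers, on their centre line; the grasp point (between the pads) lies 19 mm behind it; z points along the fingers, y is the line along which they close (so a half turn about z gives the same grasp; the last joint's range is limited). The gripper opens to 87 mm and grips with 3 to 60 N. Pads are 19 mm wide; open, the fingers measure 117 mm over their backs; the gripper's body (75 mm by 190 mm) begins 51 mm behind the grasp point.
Start: joints at [63.891, 26.849, -2.785, 87.806, 1.381, 65.374, -4.715], TCP at [279.47, -614.447, 222.573] pointing down, gripper open.
Joint ranges: [-148.3, 148.3], [-19.14, 114.17], [-79.39, 73.82], [5.75, 140.21], [-59.74, 239.74], [12.07, 113.84], [-152.46, 152.46]. Speed limits (degrees/s): [147.25, 147.25, 180, 180, 180, 180, 180].

## Interface

Orientations are given as a 3x3 rotation matrix whose columns are the frame's x, y, z axes.
In Python, from plant import arm gives the robot as it stands.
- The arm moves only by the tool servo_tool, never from a script. Its argument "increments" is a list of rows, each a list of 6 numbers: the shift along the tool's x, y, z in cm, then the turn, a rotation vector about the tool's x, y, z in degrees. A call has 1 to 5 rows; each row is the pose to reach, as a shift and turn from the pose commanded when the call began, along the tool's axes at that moment; what a row does not reach only later rows make up. A row lasts 1/8 s, in which the tool goes at most 62.5 mm and 10.7 degrees, less where a joint would pass 70% of its speed; a pose out of reach is approached as far as the arm can. A call with a gripper value outside its range is refused whole. "hand" is the finger opening in cm, from 0 to 8.7, set as the call begins (left out, the last holds). The fingers move at their own pace and stop on an object; the grip force is fixed at half the most. Time passes only in rows, so rows that repeat a pose let the fingers close. It gives the time, the measured TCP pose, the force, the opening and the grip force at its end, in the units of the state.
- arm.state(): the state, without advancing time (a new reading comes with each control period).
- arm.get_image(name): name is "scene" or "top"; returns the picture (384x512x3 uint8, blue, green, red); there is no depth.
- arm.calibration(name): a dict with "camera_matrix" (3x3 intrinsics, pixels), "distortion" ([k1, k2, p1, p2, k3] as OpenCV has them; the pictures are not rectified), "extrinsics" (4x4, takes a point from camera to world coordinates). Camera axes: x right, y down, z forward; pixel columns grow to the right and rows downward; lengths in mm; the calibration is good to about 2 mm. A picture is of the moment at which its call begins. calibration takes no time and is no camera call.
- arm.sign_off(): hands the job in; it is judged then, once.
The state is a dict: "time": time; "joint_positions": joint angles; "joint_velocities": joint speeds; "tau": joint torques, N m; "tool_pos": TCP position; "eef_rot": TCP orientation; "contact_force": force on the tool from outside, world axes, zero at the start; "wrist_torque": the same for the moment, N m; "opening": finger opening in mm; "gripper_force": force on a finger pad.
Only numpy, scipy, OpenCV 4.12 (cv2) and the standard library are available. Lean on these libraries where they do the work, as an engineer would, in place of code of your own. Each camera call takes 0.05 s, during which the arm holds its last target. There are 200 camera calls.

## Working session

There is one attempt and no reset: what is moved stays moved. The work goes in short steps, Python scripts to look and compute and a tool call to move; the robot and the scene stay as the last step left them, time stands still between calls to the robot, and variables do not carry over. Pictures are saved under pics/ and viewed, at most 10 in all, crops included, and the job is handed in when it is done.

Besides the shell and the picture viewer there is one more tool, called after "Request:" by a JSON object that holds its "fn" and its "kwargs", one argument or row to a line. servo_tool: Moves the arm, as the interface text tells. Its arguments: {"type":"object","properties":{"increments":{"type":"array","items":{"type":"array","items":{"type":"number"}}},"hand":{"type":"number"}},"required":["increments"]}

```bash
ls; mkdir -p pics
cat > h.py <<'E'
import numpy as np, cv2
from plant import arm
def ray(cam,uv):
    c=arm.calibration(cam);K=np.array(c["camera_matrix"],float);D=np.array(c["distortion"],float);T=np.array(c["extrinsics"],float)
    p=cv2.undistortPoints(np.array(uv,float).reshape(-1,1,2),K,D).reshape(-1,2)
    d=np.c_[p,np.ones(len(p))]@T[:3,:3].T
    return T[:3,3],d
def onz(cam,uv,z):
    o,d=ray(cam,uv); return o+d*((z-o[2])/d[:,2])[:,None]
def proj(cam,P):
    c=arm.calibration(cam);T=np.linalg.inv(np.array(c["extrinsics"],float))
    return cv2.projectPoints(np.array(P,float).reshape(-1,1,3),cv2.Rodrigues(T[:3,:3])[0],T[:3,3],np.array(c["camera_matrix"],float),np.array(c["distortion"],float))[0].reshape(-1,2)
E
python3 - <<'E'
from h import *
for n in("scene","top"):
    im=arm.get_image(n);cv2.imwrite(f"pics/{n}0.png",im)
    print(n,np.round(arm.calibration(n)["extrinsics"],2).tolist())
s=arm.state();print({k:np.round(v,2).tolist() for k,v in s.items()})
E
```

```text
pics
scene [[-0.58, -0.53, 0.62, -97.82], [-0.82, 0.36, -0.45, 498.11], [0.02, -0.77, -0.64, 794.23], [0.0, 0.0, 0.0, 1.0]]
top [[0.0, -1.0, 0.08, 458.39], [-1.0, 0.0, 0.02, 34.65], [-0.02, -0.08, -1.0, 1156.11], [0.0, 0.0, 0.0, 1.0]]
{'time': 0.1, 'joint_positions': [63.89, 26.89, -2.78, 87.87, 1.38, 65.37, -4.72], 'joint_velocities': [0.03, -0.11, 0.02, -0.19, -0.02, 0.08, 0.04], 'tau': [0.0, -50.92, -0.08, -23.68, -0.06, 0.03, 0.0], 'tool_pos': [279.23, -613.96, 221.61], 'eef_rot': [[0.91, 0.41, -0.0], [0.41, -0.91, 0.0], [-0.0, -0.0, -1.0]], 'contact_force': [-0.38, 0.02, -0.57], 'wrist_torque': [0.02, -0.03, 0.01], 'gripper_force': 0.0, 'opening': 86.84}
```

View pics/scene0.png

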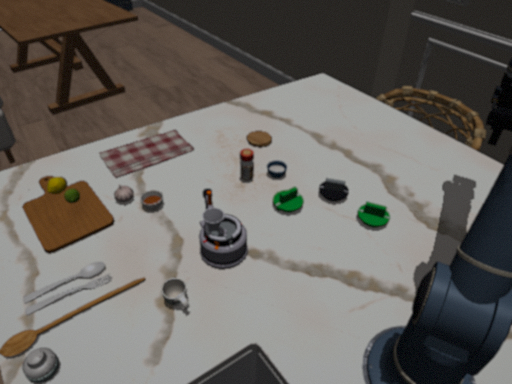

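View pics/top0.png

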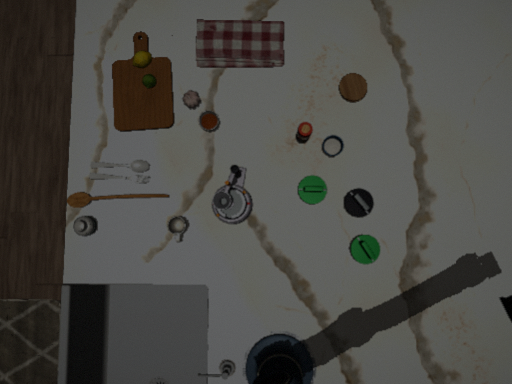

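The top view shows three lid-like things: black at (358,203), green at (312,190) and green at (364,249). The black one fits the description, since the lid is black with a grey bar and the bowl is just behind it. The grinder is at (232,203), with its post at (236,170) and the funnel over the mouth at about (222,201). The jar is at (304,132), the bowl at (332,146) and the mug at (178,225). Next I'll check an enlarged crop.

Run:
```python
from h import *
im=cv2.imread("pics/top0.png");sc=cv2.imread("pics/scene0.png")
a=cv2.resize(im[150:240,190:290],None,fx=4,fy=4,interpolation=cv2.INTER_CUBIC)
b=cv2.resize(im[170:260,300:400],None,fx=4,fy=4,interpolation=cv2.INTER_CUBIC)
cv2.imwrite("pics/c1.png",np.hstack([a,b]))
# lid: dark blob
g=im.max(2);m=(g<60).astype(np.uint8);m[:,:335]=0;m[:180]=0;m[230:]=0;m[:,385:]=0
m=cv2.morphologyEx(m,cv2.MORPH_CLOSE,np.ones((9,9)))
c=max(cv2.findContours(m,0,2)[0],key=cv2.contourArea);e=cv2.fitEllipse(c);print("lid ell",e,cv2.contourArea(c))
print("lid at z24",onz("top",[e[0]],24))
# grinder
print("px->orange",[ (x,y) for y,x in np.argwhere((im[...,2].astype(int)-im[...,0]>60)) if 205<x<260 and 150<y<240])
```

```text
lid ell ((357.9342346191406, 202.4817352294922), (28.255752563476562, 29.327335357666016), 91.3172836303711) 644.5
lid at z24 [[ 522.76350066 -255.07859912   24.        ]]
px->orange [(np.int64(226), np.int64(181)), (np.int64(227), np.int64(181)), (np.int64(225), np.int64(182)), (np.int64(226), np.int64(182)), (np.int64(227), np.int64(182)), (np.int64(228), np.int64(182)), (np.int64(226), np.int64(183)), (np.int64(227), np.int64(183)), (np.int64(244), np.int64(191)), (np.int64(243), np.int64(192)), (np.int64(244), np.int64(192)), (np.int64(248), np.int64(203)), (np.int64(217), np.int64(214)), (np.int64(218), np.int64(214)), (np.int64(217), np.int64(215)), (np.int64(218), np.int64(215))]
```

View pics/c1.png

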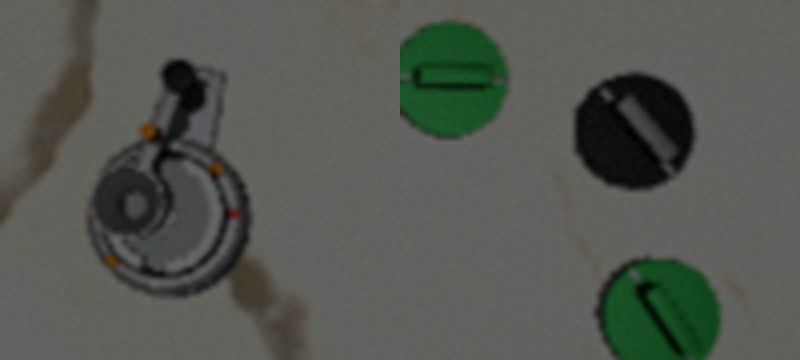

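The crop confirms the black disc with a grey bar as the lid. Its bar ticks are at about (351.5,193.5) and (367.8,212.5). The orange pulse marks are at (243.7,191.7) and (217.5,214.5), the hub at (234.5,168.7) and the orange peg at (226.5,182).

Run:
```python
from h import *
o=onz("top",[(243.7,191.7),(217.5,214.5)],85);c=o.mean(0);d=o[0]-o[1]
print("centre",c,"dist",np.hypot(*d[:2]),"yaw",np.degrees(np.arctan2(d[1],d[0]))+40.1)
hub=onz("top",[(234.5,168.7)],134)[0];v=hub-c;print("hub",hub,np.hypot(*v[:2]),np.degrees(np.arctan2(v[1],v[0])))
peg=onz("top",[(226.5,182)],168)[0];w=peg-hub;print("peg",peg,np.hypot(*w[:2]),np.degrees(np.arctan2(w[1],w[0])))
f=onz("top",[(222,201)],137)[0];w=f-hub;print("fun",f,np.hypot(*w[:2]),np.degrees(np.arctan2(w[1],w[0])))
t=onz("top",[(351.5,193.5),(367.8,212.5)],24);print("ticks",t,np.hypot(*(t[0]-t[1])[:2]),np.degrees(np.arctan2(*(t[0]-t[1])[[1,0]])))
im=cv2.imread("pics/scene0.png")
M=(im[...,2].astype(int)-im[...,0]>60)
n,l,s,ce=cv2.connectedComponentsWithStats(M.astype(np.uint8))
for i in range(1,n):
    if 150<ce[i][0]<300 and 170<ce[i][1]<280: print("scene orange",ce[i],s[i])
m=(im.max(2)<70).astype(np.uint8);m[:,:305]=0;m[:,360:]=0;m[:170]=0;m[210:]=0
cc=max(cv2.findContours(m,0,2)[0],key=cv2.contourArea);print(cv2.fitEllipse(cc))
print("pred lid centre px",proj("scene",[[522.8,-255.1,24],[522.8,-255.1,58]]),"pred grinder",proj("scene",[c,hub,peg]))
cv2.imwrite("pics/c2.png",np.hstack([cv2.resize(im[170:270,180:265],None,fx=5,fy=5,interpolation=2),cv2.resize(im[170:270,310:370],None,fx=5,fy=5,interpolation=2)]))
```

```text
centre [517.3996645  148.02770367  85.        ] dist 105.85471515140387 yaw -8.66902557746014
hub [615.83292656 132.28051122 134.        ] 99.68490933742868 -9.089068331654959
peg [572.60550997 151.44482405 168.        ] 47.28509734308467 156.09051879257734
fun [520.5813764  167.71186562 137.        ] 101.6279424196204 159.59597320878217
ticks [[ 551.71929428 -235.02458773   24.        ]
 [ 490.62291591 -285.93445418   24.        ]] 79.52724031225735 39.80347776879242
scene orange [208.5 192. ] [207 190   4   5  16]
scene orange [151.76388889 199.26388889] [145 196  15   7  72]
scene orange [204.66666667 240.66666667] [204 240   2   2   3]
scene orange [216.25       246.66666667] [215 245   4   4  12]
((333.16180419921875, 191.58819580078125), (21.130495071411133, 27.66000747680664), 99.34901428222656)
pred lid centre px [[333.22385383 189.71748663]
 [334.81769402 181.1203103 ]] pred grinder [[222.82622607 229.03074573]
 [207.50689152 191.39964995]
 [208.70383331 192.82492477]]
```

View pics/c2.png

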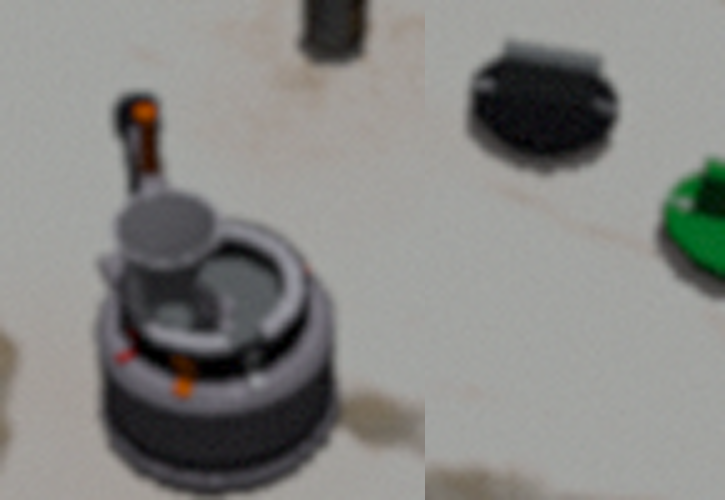

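The geometry agrees: mouth–hub distance is 99.7 mm, peg radius 47 mm, and the scene view matches. That puts the mouth at about (517,148), grinder yaw at about −9°, and the lid at (523,−255) with its bar at 40°. Next I plan the approach above the peg, with the fingers caging it along the tangent.

```bash
cat >> h.py <<'E'
def pose():
    s=arm.state();R=np.array(s["eef_rot"]);return np.array(s["tool_pos"]),np.degrees(np.arctan2(R[1,0],R[0,0]))
def plan(p,yaw,tp,tyaw,n=None):
    "print chains of <=5 rows (cm,deg) from p,yaw to tp,tyaw; tool points down"
    tp=np.array(tp,float);dy=tyaw-yaw
    N=n or int(np.ceil(max(np.linalg.norm(tp-p)/60,abs(dy)/10,1)))
    for k in range(0,N,5):
        b=p+(tp-p)*k/N;y=np.radians(yaw+dy*k/N);A=np.array([[np.cos(y),np.sin(y),0],[np.sin(y),-np.cos(y),0],[0,0,-1]])
        print([[*np.round(A@((tp-p)*(j-k)/N)/10,2).tolist(),0,0,round(-dy*(j-k)/N,1)] for j in range(k+1,min(k+5,N)+1)])
E
python3 - <<'E'
from h import *
plan(*pose(),(571.5,150.5,225),158)
E
```

```text
[[4.16, -4.11, -0.02, 0, 0, np.float64(-9.5)], [8.32, -8.21, -0.05, 0, 0, np.float64(-19.1)], [12.48, -12.32, -0.07, 0, 0, np.float64(-28.6)], [16.64, -16.42, -0.1, 0, 0, np.float64(-38.2)], [20.8, -20.53, -0.12, 0, 0, np.float64(-47.7)]]
[[5.84, 0.31, -0.02, 0, 0, np.float64(-9.5)], [11.67, 0.63, -0.05, 0, 0, np.float64(-19.1)], [17.51, 0.94, -0.07, 0, 0, np.float64(-28.6)], [23.35, 1.25, -0.1, 0, 0, np.float64(-38.2)], [29.19, 1.57, -0.12, 0, 0, np.float64(-47.7)]]
[[3.7, 4.53, -0.02, 0, 0, np.float64(-9.5)], [7.39, 9.06, -0.05, 0, 0, np.float64(-19.1)], [11.09, 13.58, -0.07, 0, 0, np.float64(-28.6)], [14.79, 18.11, -0.1, 0, 0, np.float64(-38.2)]]
```

Request:
{"fn": "servo_tool", "kwargs": {
  "increments": [
    [4.2, -4.1, 0, 0, 0, -9.5],
    [8.3, -8.2, 0, 0, 0, -19],
    [12.5, -12.3, 0, 0, 0, -28.5],
    [16.6, -16.4, 0, 0, 0, -38],
    [20.8, -20.5, 0, 0, 0, -47.5]
  ],
  "hand": 4.0
}}

```text
time: 0.72
tool_pos: [384.2, -339.8, 222.4]
eef_rot: [[0.305, 0.952, -0.0], [0.952, -0.305, -0.0], [-0.0, -0.0, -1.0]]
contact_force: [0.9, -0.8, 0.3]
opening: 45.5
gripper_force: 0.0
```

Request:
{"fn": "servo_tool", "kwargs": {
  "increments": [
    [5.8, 0.3, 0, 0, 0, -9.5],
    [11.7, 0.6, 0, 0, 0, -19],
    [17.5, 0.9, 0, 0, 0, -28.5],
    [23.3, 1.2, 0, 0, 0, -38],
    [29.2, 1.6, 0, 0, 0, -47.5]
  ]
}}

```text
time: 1.35
tool_pos: [489.8, -67.5, 222.5]
eef_rot: [[-0.496, 0.868, 0.0], [0.868, 0.496, -0.001], [-0.001, -0.0, -1.0]]
contact_force: [1.3, -0.2, 0.4]
opening: 39.7
gripper_force: 0.0
```

Request:
{"fn": "servo_tool", "kwargs": {
  "increments": [
    [3.7, 4.5, 0, 0, 0, -9.5],
    [7.4, 9, 0, 0, 0, -19],
    [11.1, 13.6, 0, 0, 0, -28.5],
    [14.8, 18.1, 0, 0, 0, -38],
    [14.8, 18.1, 0, 0, 0, -38]
  ]
}}

```text
time: 1.98
tool_pos: [574.1, 154.5, 222.2]
eef_rot: [[-0.927, 0.376, -0.001], [0.376, 0.927, 0.004], [0.002, 0.004, -1.0]]
contact_force: [-0.6, -0.9, -0.1]
opening: 39.5
gripper_force: 0.0
```

Run:
```python
from h import *
print(pose());plan(*pose(),(571.5,150.5,143),158,n=4)
im=arm.get_image("scene");cv2.imwrite("pics/c3.png",cv2.resize(im[110:290,140:340],None,fx=4,fy=3.3,interpolation=2)[:600,:800])
```

```text
(array([574.05046496, 154.54966489, 222.2224651 ]), np.float64(157.91717451408087))
[[0.02, -0.12, 1.98, 0, 0, np.float64(-0.0)], [0.04, -0.24, 3.96, 0, 0, np.float64(-0.0)], [0.06, -0.35, 5.94, 0, 0, np.float64(-0.1)], [0.08, -0.47, 7.92, 0, 0, np.float64(-0.1)]]
```

View pics/c3.png

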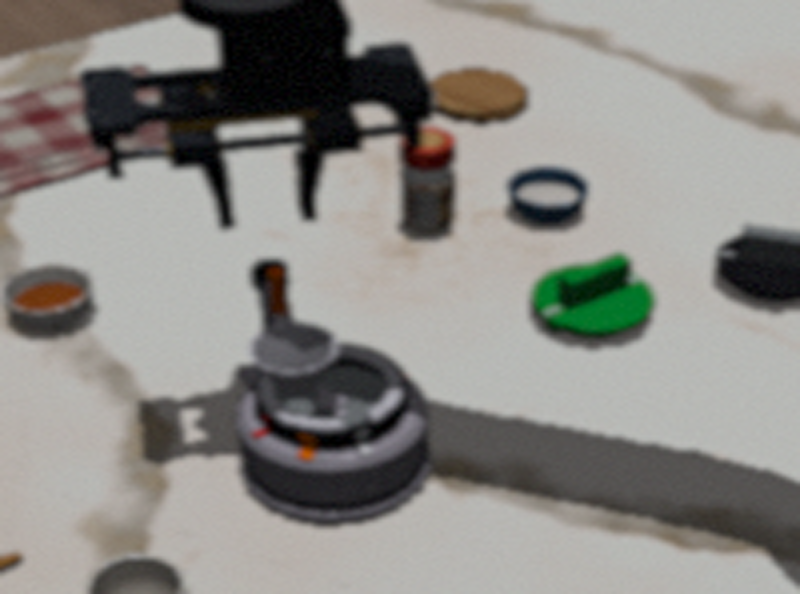

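The fingertips, at crop (228,225) and (308,218), straddle the orange peg at (272,270). I'm lowering now, then narrowing to cage it.

Request:
{"fn": "servo_tool", "kwargs": {
  "increments": [
    [0, -0.2, 2, 0, 0, 0],
    [0, -0.4, 4, 0, 0, 0],
    [0, -0.5, 6, 0, 0, 0],
    [0, -0.5, 7.9, 0, 0, 0],
    [0, -0.5, 7.9, 0, 0, 0]
  ]
}}

```text
time: 2.65
tool_pos: [571.4, 143.5, 141.6]
eef_rot: [[-0.924, 0.384, -0.003], [0.384, 0.924, -0.001], [0.003, -0.002, -1.0]]
contact_force: [-0.4, -0.1, 0.2]
opening: 39.8
gripper_force: 0.0
```

Request:
{"fn": "servo_tool", "kwargs": {
  "increments": [
    [0, 0, 0, 0, 0, 0],
    [0, 0, 0, 0, 0, 0],
    [0, 0, 0, 0, 0, 0]
  ],
  "hand": 1.8
}}

```text
time: 3.02
tool_pos: [573.1, 144.9, 144.4]
eef_rot: [[-0.924, 0.383, 0.002], [0.383, 0.924, 0.001], [-0.001, 0.002, -1.0]]
contact_force: [-0.2, 1.1, 0.4]
opening: 20.8
gripper_force: 0.5
```

Run:
```python
from h import *
p,y=pose();print(p,y)
# arc about hinge: rows every 10 deg
h=np.array([616.0,132.4]);r=48
a0=np.degrees(np.arctan2(p[1]-h[1],p[0]-h[0]));print("ang",a0,"r",np.hypot(*(p[:2]-h)))
end=66.;N=10;ang=np.linspace(a0,end,N+1)
P=[np.r_[h+r*np.array([np.cos(np.radians(a)),np.sin(np.radians(a))]),p[2]] for a in ang]
Y=[y+(a-a0) for a in ang]
for k in (0,5):
    b=p if k==0 else P[k];t=np.radians(Y[k]);A=np.array([[np.cos(t),np.sin(t),0],[np.sin(t),-np.cos(t),0],[0,0,-1]])
    print([[*np.round(A@(P[j]-b)/10,1),0,0,round(Y[k]-Y[j],1)] for j in range(k+1,k+6)])
```

```text
[573.06365063 144.89533077 144.36799006] 157.4646360134448
ang 163.77395459289454 r 44.71759595695618
[[np.float64(0.3), np.float64(0.8), np.float64(0.0), 0, 0, np.float64(9.8)], [np.float64(0.2), np.float64(1.6), np.float64(0.0), 0, 0, np.float64(19.6)], [np.float64(-0.0), np.float64(2.4), np.float64(0.0), 0, 0, np.float64(29.3)], [np.float64(-0.4), np.float64(3.1), np.float64(0.0), 0, 0, np.float64(39.1)], [np.float64(-0.9), np.float64(3.7), np.float64(0.0), 0, 0, np.float64(48.9)]]
[[np.float64(0.0), np.float64(0.8), np.float64(0.0), 0, 0, np.float64(9.8)], [np.float64(-0.1), np.float64(1.6), np.float64(0.0), 0, 0, np.float64(19.6)], [np.float64(-0.4), np.float64(2.4), np.float64(0.0), 0, 0, np.float64(29.3)], [np.float64(-0.7), np.float64(3.1), np.float64(0.0), 0, 0, np.float64(39.1)], [np.float64(-1.2), np.float64(3.8), np.float64(0.0), 0, 0, np.float64(48.9)]]
```

Request:
{"fn": "servo_tool", "kwargs": {
  "increments": [
    [0.3, 0.8, 0, 0, 0, 9],
    [0.2, 1.6, 0, 0, 0, 18],
    [0, 2.4, 0, 0, 0, 27],
    [-0.4, 3.1, 0, 0, 0, 37],
    [-0.9, 3.7, 0, 0, 0, 46]
  ]
}}

```text
time: 3.65
tool_pos: [593.7, 175.6, 143.5]
eef_rot: [[-0.362, 0.932, -0.003], [0.932, 0.362, -0.0], [0.001, -0.002, -1.0]]
contact_force: [-2.4, 0.7, 0.2]
opening: 18.2
gripper_force: 1.2
```

Request:
{"fn": "servo_tool", "kwargs": {
  "increments": [
    [0, 0, 0, 0, 0, 0],
    [0, 0, 0, 0, 0, 0]
  ]
}}

```text
time: 3.9
tool_pos: [595.1, 174.7, 143.7]
eef_rot: [[-0.368, 0.93, 0.001], [0.93, 0.368, -0.0], [-0.0, 0.0, -1.0]]
contact_force: [0.3, -1.3, 0.1]
opening: 18.1
gripper_force: 0.0
```

Run:
```python
from h import *
p,y=pose();s=arm.state();print(p,y,np.round(s["contact_force"],1),s["opening"])
h=np.array([616.0,132.4]);r=48
a0=np.degrees(np.arctan2(p[1]-h[1],p[0]-h[0]));print("ang",a0,"r",np.hypot(*(p[:2]-h)))
end=66.;ang=np.linspace(a0,end,6)
t=np.radians(y);A=np.array([[np.cos(t),np.sin(t)],[np.sin(t),-np.cos(t)]])
for a in ang[1:]: print(np.round(A@(h+r*np.array([np.cos(np.radians(a)),np.sin(np.radians(a))])-p[:2])/10,1),round(y-a,1))
```

```text
[595.09515664 174.70745429 143.72215158] 111.58010955679119 [ 0.3 -1.3  0.1] 18.144148184840358
ang 116.29477220698132 r 47.19039271275538
[0.1 0.8] 5.3
[-0.1  1.7] 15.4
[-0.4  2.5] 25.5
[-0.8  3.2] 35.5
[-1.3  3.8] 45.6
```

Request:
{"fn": "servo_tool", "kwargs": {
  "increments": [
    [0.1, 0.8, 0, 0, 0, 9],
    [-0.1, 1.7, 0, 0, 0, 18],
    [-0.4, 2.5, 0, 0, 0, 27],
    [-0.8, 3.2, 0, 0, 0, 36],
    [-1.3, 3.8, 0, 0, 0, 45.6]
  ]
}}

```text
time: 4.53
tool_pos: [634.4, 177.9, 143.4]
eef_rot: [[0.412, 0.911, -0.001], [0.911, -0.412, 0.002], [0.001, -0.002, -1.0]]
contact_force: [-0.3, 2.0, -0.5]
opening: 18.0
gripper_force: 1.0
```

Request:
{"fn": "servo_tool", "kwargs": {
  "increments": [
    [0, 0, 0, 0, 0, 0],
    [0, 0, 0, 0, 0, 0]
  ],
  "hand": 4
}}

```text
time: 4.78
tool_pos: [635.0, 176.3, 143.5]
eef_rot: [[0.407, 0.914, -0.0], [0.914, -0.407, -0.0], [-0.0, 0.0, -1.0]]
contact_force: [-0.2, -0.2, 0.1]
opening: 31.1
gripper_force: 0.0
```

Request:
{"fn": "servo_tool", "kwargs": {
  "increments": [
    [0, 0, -3, 0, 0, 0],
    [0, 0, -6, 0, 0, 0],
    [0, 0, -9, 0, 0, 0],
    [0, 0, -9, 0, 0, 0]
  ],
  "hand": 6
}}

```text
time: 5.28
tool_pos: [636.4, 177.2, 236.5]
eef_rot: [[0.408, 0.913, 0.005], [0.913, -0.408, 0.002], [0.004, 0.004, -1.0]]
contact_force: [0.6, 0.0, 0.2]
opening: 59.3
gripper_force: 0.0
```

Run:
```python
from h import *
print(pose());plan(*pose(),(522.5,-255,180),39.8)
print("lid approach clear")
```

```text
(array([636.38403131, 177.16951731, 236.49017326]), np.float64(65.94755738429158))
[[-5.51, 0.9, 0.71, 0, 0, np.float64(3.3)], [-11.03, 1.8, 1.41, 0, 0, np.float64(6.5)], [-16.54, 2.71, 2.12, 0, 0, np.float64(9.8)], [-22.05, 3.61, 2.82, 0, 0, np.float64(13.1)], [-27.57, 4.51, 3.53, 0, 0, np.float64(16.3)]]
[[-5.04, 2.42, 0.71, 0, 0, np.float64(3.3)], [-10.07, 4.83, 1.41, 0, 0, np.float64(6.5)], [-15.11, 7.25, 2.12, 0, 0, np.float64(9.8)]]
lid approach clear
```

Request:
{"fn": "servo_tool", "kwargs": {
  "increments": [
    [-5.5, 0.9, 0.7, 0, 0, 3.3],
    [-11, 1.8, 1.4, 0, 0, 6.5],
    [-16.5, 2.7, 2.1, 0, 0, 9.8],
    [-22, 3.6, 2.8, 0, 0, 13],
    [-27.6, 4.5, 3.5, 0, 0, 16.3]
  ]
}}

```text
time: 5.9
tool_pos: [561.7, -95.3, 197.1]
eef_rot: [[0.649, 0.761, -0.002], [0.761, -0.649, -0.0], [-0.001, -0.001, -1.0]]
contact_force: [1.3, -1.3, 0.1]
opening: 60.1
gripper_force: 0.0
```

Request:
{"fn": "servo_tool", "kwargs": {
  "increments": [
    [-5, 2.4, 0.7, 0, 0, 3.3],
    [-10.1, 4.8, 1.4, 0, 0, 6.5],
    [-15.1, 7.2, 2.1, 0, 0, 9.8],
    [-15.1, 7.2, 2.1, 0, 0, 9.8],
    [-15.1, 7.2, 2.1, 0, 0, 9.8]
  ]
}}

```text
time: 6.52
tool_pos: [519.6, -254.4, 176.6]
eef_rot: [[0.768, 0.64, -0.001], [0.64, -0.768, 0.001], [-0.0, -0.002, -1.0]]
contact_force: [-0.8, 0.5, 1.0]
opening: 60.1
gripper_force: 0.0
```

Run:
```python
from h import *
print(pose())
im=arm.get_image("scene");cv2.imwrite("pics/c4.png",np.hstack([cv2.resize(im[150:270,160:280],(400,400),interpolation=2),cv2.resize(im[120:240,280:400],(400,400),interpolation=2)]))
t=arm.get_image("top");cv2.imwrite("pics/t4.png",t)
# lid bar line in original top image
a=cv2.imread("pics/top0.png").astype(int);sub=a[186:220,342:376]
g=sub.max(2);print("bar/tick px>70 inside disc")
yy,xx=np.mgrid[186:220,342:376];m=(g>55)&(np.hypot(xx-357.9,yy-202.5)<13)
pts=np.c_[xx[m],yy[m]].astype(float);v=cv2.fitLine(pts.astype(np.float32),cv2.DIST_L2,0,.01,.01).ravel();print(v,m.sum())
w=onz("top",[pts.mean(0)-10*v[:2],pts.mean(0)+10*v[:2]],58);d=w[0]-w[1];print(np.degrees(np.arctan2(d[1],d[0])),w.mean(0))
```

```text
(array([ 519.61089806, -254.39029684,  176.59862425]), np.float64(39.81605136463213))
bar/tick px>70 inside disc
[  0.6858404   0.727752  360.48386   201.17741  ] 62
42.51360779421664 [ 524.94437493 -254.34592422   58.        ]
```

View pics/c4.png

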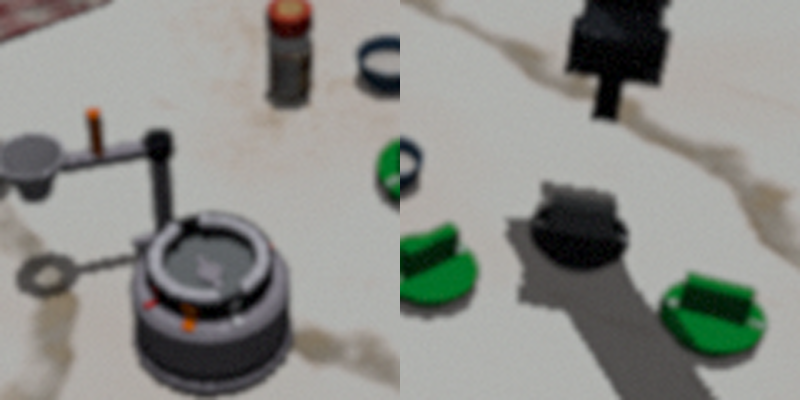

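The funnel is now swung well aside, at crop (30,160), with the mouth open at (210,255). The gripper is above the black lid. I'm descending and grasping the bar.

Request:
{"fn": "servo_tool", "kwargs": {
  "increments": [
    [0.2, 0.25, 4, 0, 0, 0],
    [0.2, 0.25, 8, 0, 0, 0],
    [0.2, 0.25, 12, 0, 0, 0],
    [0.2, 0.25, 14.5, 0, 0, 0],
    [0.2, 0.25, 14.5, 0, 0, 0]
  ]
}}

```text
time: 7.25
tool_pos: [522.4, -253.5, 30.8]
eef_rot: [[0.767, 0.642, -0.004], [0.642, -0.767, 0.002], [-0.001, -0.004, -1.0]]
contact_force: [0.4, 0.2, 0.5]
opening: 60.3
gripper_force: 0.0
```

Request:
{"fn": "servo_tool", "kwargs": {
  "increments": [
    [0, 0, 0, 0, 0, 0],
    [0, 0, 0, 0, 0, 0],
    [0, 0, 0, 0, 0, 0],
    [0, 0, 0, 0, 0, 0],
    [0, 0, 0, 0, 0, 0]
  ],
  "hand": 0.5
}}

```text
time: 7.88
tool_pos: [523.6, -256.1, 32.9]
eef_rot: [[0.769, 0.639, 0.001], [0.639, -0.769, -0.0], [0.0, 0.001, -1.0]]
contact_force: [0.6, -1.5, -0.2]
opening: 18.0
gripper_force: 0.7
```

Run:
```python
from h import *
print(pose())
im=cv2.imread("pics/t4.png");cv2.imwrite("pics/c5.png",cv2.resize(im[155:235,160:270],(792,576),interpolation=2))
M=(im[...,2].astype(int)-im[...,0]>45)
n,l,s,ce=cv2.connectedComponentsWithStats(M.astype(np.uint8))
for i in range(1,n):
    if 160<ce[i][0]<270 and 155<ce[i][1]<235: print(ce[i],s[i][4],onz("top",[ce[i]],80)[0])
# lip: bright ring; housing outline
g=im.max(2);m=(g[155:235,160:270]).astype(np.uint8)
p=proj("top",[[517.4,148,92]]);print(p)
```

```text
(array([ 523.56392338, -256.05325473,   32.85182618]), np.float64(39.75085041174859))
[217.  161.5] 12 [646.76770374 191.96775114  80.        ]
[243.8 191.6] 5 [553.03082503 108.26044769  80.        ]
[213.  203.5] 2 [516.36155229 202.78493622  80.        ]
[248. 203.] 3 [517.92923023  95.18000175  80.        ]
[217.6 214.8] 5 [481.71055882 188.22987225  80.        ]
[[230.39129269 202.9509816 ]]
```

View pics/c5.png

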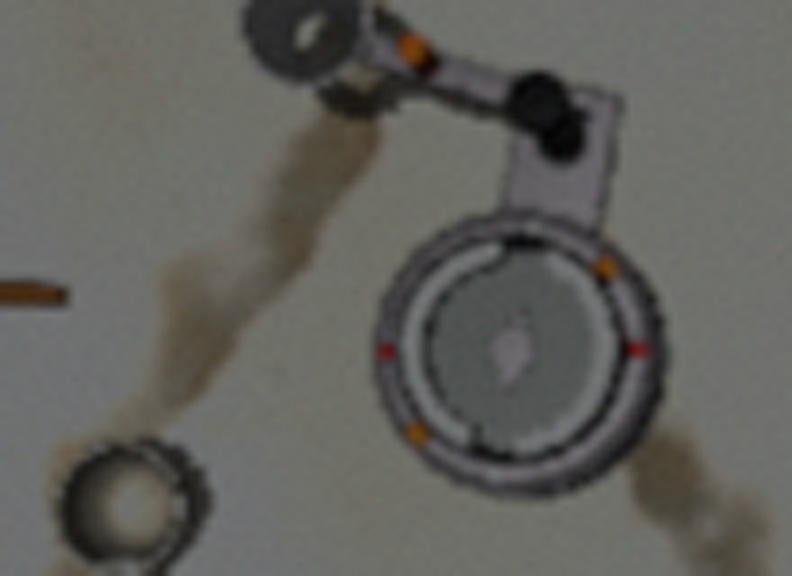

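The mouth is open at crop (510,352), with the gaps at about (525,243) and (492,450). The funnel is at (303,22), clear of the mouth. I'll finish the grip and refine the lip centre.

Request:
{"fn": "servo_tool", "kwargs": {
  "increments": [
    [0, 0, 0, 0, 0, 0],
    [0, 0, 0, 0, 0, 0],
    [0, 0, 0, 0, 0, 0]
  ],
  "hand": 0.5
}}

```text
time: 8.25
tool_pos: [523.7, -256.2, 32.8]
eef_rot: [[0.769, 0.639, 0.001], [0.639, -0.769, -0.001], [0.0, 0.001, -1.0]]
contact_force: [1.7, -1.1, 0.2]
opening: 15.7
gripper_force: 30.0
```

Run:
```python
from h import *
from scipy.optimize import least_squares
ims=[cv2.imread("pics/t4.png").astype(float)]+[arm.get_image("top").astype(float) for _ in range(3)]
g=np.mean(ims,0).mean(2)
yy,xx=np.mgrid[180:228,206:256];u=np.c_[xx.ravel(),yy.ravel()]
W=onz("top",u,92)[:,:2];I=g[180:228,206:256].ravel();r=np.hypot(*(W-[517,148]).T)
m=(r>33)&(r<48)&(I>np.percentile(I[(r>30)&(r<48)],70))
f=lambda q:np.hypot(*(W[m]-q[:2]).T)-q[2]
s=least_squares(f,[517,148,40],loss="soft_l1");print(s.x,m.sum(),np.std(f(s.x)))
c=s.x[:2];a=np.degrees(np.arctan2(*(W-c).T[::-1]));rr=np.hypot(*(W-c).T)
k=(rr>38)&(rr<43)
for b in range(-180,180,10):
    q=k&(a>=b)&(a<b+10);print(b+5,round(I[q].mean()) if q.any() else None,end="; ")
print(pose(),arm.state()["gripper_force"],arm.state()["opening"])
```

```text
[517.92957149 149.56374186  40.74657681] 141 1.9012351431362302
-175 98; -165 109; -155 108; -145 113; -135 110; -125 111; -115 111; -105 110; -95 112; -85 113; -75 110; -65 110; -55 109; -45 107; -35 111; -25 92; -15 57; -5 48; 5 90; 15 109; 25 110; 35 107; 45 108; 55 107; 65 111; 75 107; 85 111; 95 107; 105 108; 115 110; 125 107; 135 109; 145 110; 155 99; 165 62; 175 82; (array([ 523.71023902, -256.1312536 ,   32.85204957]), np.float64(39.748016980541536)) 30.000381041318178 15.65570212928704
```

Gripped: the opening is 15.7 mm with 30 N on the pads. Now I lift.

Request:
{"fn": "servo_tool", "kwargs": {
  "increments": [
    [0, 0, -3, 0, 0, 0],
    [0, 0, -7, 0, 0, 0],
    [0, 0, -12, 0, 0, 0],
    [0, 0, -15, 0, 0, 0],
    [0, 0, -15, 0, 0, 0]
  ]
}}

```text
time: 9.02
tool_pos: [524.0, -255.8, 184.2]
eef_rot: [[0.769, 0.64, 0.003], [0.64, -0.769, -0.001], [0.002, 0.003, -1.0]]
contact_force: [-0.4, 0.8, -2.3]
opening: 16.0
gripper_force: 30.0
```

Run:
```python
from h import *
p,y=pose();print(p,y,arm.state()["contact_force"],arm.state()["opening"]);plan(np.array([523.7,-256.1,p[2]]),y,(517.7,148.8,p[2]),170.7,n=15)
```

```text
[ 523.9724415  -255.7782267   184.15013634] 39.76317292222272 [-0.44106946  0.77769358 -2.28538993] 15.980134381021701
[[1.7, -2.1, 0.0, 0, 0, np.float64(-8.7)], [3.39, -4.2, 0.0, 0, 0, np.float64(-17.5)], [5.09, -6.3, 0.0, 0, 0, np.float64(-26.2)], [6.78, -8.4, 0.0, 0, 0, np.float64(-34.9)], [8.48, -10.5, 0.0, 0, 0, np.float64(-43.6)]]
[[2.68, -0.35, 0.0, 0, 0, np.float64(-8.7)], [5.35, -0.7, 0.0, 0, 0, np.float64(-17.5)], [8.03, -1.05, 0.0, 0, 0, np.float64(-26.2)], [10.71, -1.4, 0.0, 0, 0, np.float64(-34.9)], [13.38, -1.75, 0.0, 0, 0, np.float64(-43.6)]]
[[2.18, 1.59, 0.0, 0, 0, np.float64(-8.7)], [4.36, 3.19, 0.0, 0, 0, np.float64(-17.5)], [6.54, 4.78, 0.0, 0, 0, np.float64(-26.2)], [8.71, 6.38, 0.0, 0, 0, np.float64(-34.9)], [10.89, 7.97, 0.0, 0, 0, np.float64(-43.6)]]
```

Request:
{"fn": "servo_tool", "kwargs": {
  "increments": [
    [1.7, -2.1, 0, 0, 0, -8.7],
    [3.4, -4.2, 0, 0, 0, -17.4],
    [5.1, -6.3, 0, 0, 0, -26.2],
    [6.8, -8.4, 0, 0, 0, -34.9],
    [8.5, -10.5, 0, 0, 0, -43.6]
  ]
}}

```text
time: 9.65
tool_pos: [519.4, -119.4, 179.9]
eef_rot: [[0.11, 0.994, -0.005], [0.994, -0.11, 0.001], [0.001, -0.005, -1.0]]
contact_force: [0.6, 0.0, -2.6]
opening: 15.8
gripper_force: 30.0
```

Request:
{"fn": "servo_tool", "kwargs": {
  "increments": [
    [2.7, -0.3, 0, 0, 0, -8.7],
    [5.4, -0.7, 0, 0, 0, -17.4],
    [8, -1, 0, 0, 0, -26.2],
    [10.7, -1.4, 0, 0, 0, -34.9],
    [13.4, -1.7, 0, 0, 0, -43.6]
  ]
}}

```text
time: 10.28
tool_pos: [518.0, 15.1, 180.1]
eef_rot: [[-0.605, 0.796, -0.005], [0.796, 0.605, 0.0], [0.003, -0.004, -1.0]]
contact_force: [0.5, 0.1, -2.7]
opening: 15.8
gripper_force: 30.0
```

Request:
{"fn": "servo_tool", "kwargs": {
  "increments": [
    [2.2, 1.6, 0, 0, 0, -8.7],
    [4.4, 3.2, 0, 0, 0, -17.4],
    [6.5, 4.8, 0, 0, 0, -26.2],
    [8.7, 6.4, 0, 0, 0, -34.9],
    [10.9, 8, 0, 0, 0, -43.7]
  ]
}}

```text
time: 10.9
tool_pos: [516.6, 149.8, 180.1]
eef_rot: [[-0.988, 0.157, -0.005], [0.157, 0.988, -0.001], [0.005, -0.002, -1.0]]
contact_force: [-0.7, -0.3, -1.8]
opening: 15.8
gripper_force: 30.0
```

Request:
{"fn": "servo_tool", "kwargs": {
  "increments": [
    [0, 0, 0, 0, 0, 0],
    [0, 0, 0, 0, 0, 0],
    [0, 0, 0, 0, 0, 0],
    [0, 0, 0, 0, 0, 0]
  ]
}}

```text
time: 11.4
tool_pos: [518.5, 148.6, 182.3]
eef_rot: [[-0.986, 0.164, -0.0], [0.164, 0.986, -0.001], [0.0, -0.001, -1.0]]
contact_force: [0.1, 0.6, -1.8]
opening: 15.7
gripper_force: 30.0
```

Run:
```python
from h import *
p,y=pose();print(p,y,arm.state()["contact_force"],arm.state()["opening"])
plan(p,y,(517.7,148.8,132),170.7,n=5)
im=arm.get_image("scene");cv2.imwrite("pics/c6.png",cv2.resize(im[150:270,160:280],(600,600),interpolation=2))
R=np.array(arm.state()["eef_rot"]);print(np.round(R,3))
# lid predicted outline centre
for z in(-32.8,-16.8,-8.8,25.2): print(z,(proj("scene",[p+R[:,2]*(-z) ])-[160,150])*5)
```

```text
[518.521771   148.63515774 182.32067742] 170.56011628244414 [ 0.10854607  0.55149618 -1.78202356] 15.69485749386439
[[0.02, 0.0, 1.01, 0, 0, np.float64(-0.0)], [0.03, 0.0, 2.01, 0, 0, np.float64(-0.1)], [0.05, 0.0, 3.02, 0, 0, np.float64(-0.1)], [0.07, 0.0, 4.03, 0, 0, np.float64(-0.1)], [0.08, 0.0, 5.03, 0, 0, np.float64(-0.1)]]
[[-0.987  0.164 -0.   ]
 [ 0.164  0.987 -0.   ]
 [-0.    -0.    -1.   ]]
-32.8 [[306.99651775 300.27257288]]
-16.8 [[305.6879704  275.66564262]]
-8.8 [[305.02399536 263.15922881]]
25.2 [[302.12758272 208.44056211]]
```

View pics/c6.png

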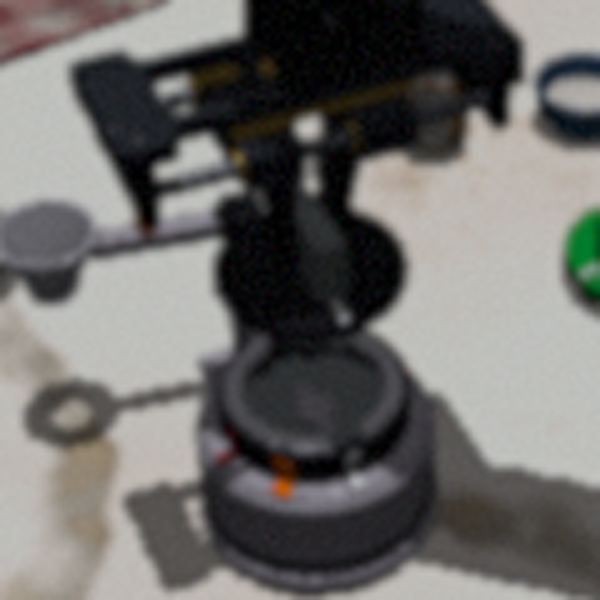

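The lid, with its disc at crop (311,255), sits squarely over the mouth at (315,385). The bar points at the near white mark (355,470), and the funnel is clear. Lowering.

Request:
{"fn": "servo_tool", "kwargs": {
  "increments": [
    [0.05, 0, 1.5, 0, 0, 0],
    [0.05, 0, 3, 0, 0, 0],
    [0.05, 0, 4.5, 0, 0, 0],
    [0.05, 0, 5.2, 0, 0, 0],
    [0.05, 0, 5.2, 0, 0, 0]
  ]
}}

```text
time: 12.08
tool_pos: [517.7, 149.6, 129.8]
eef_rot: [[-0.987, 0.162, -0.001], [0.162, 0.987, -0.0], [0.001, -0.0, -1.0]]
contact_force: [0.6, 0.7, -2.1]
opening: 15.7
gripper_force: 30.0
```

Request:
{"fn": "servo_tool", "kwargs": {
  "increments": [
    [0, 0, 0.3, 0, 0, 0],
    [0, 0, 0.6, 0, 0, 0],
    [0, 0, 0.9, 0, 0, 0],
    [0, 0, 0.9, 0, 0, 0]
  ]
}}

```text
time: 12.58
tool_pos: [517.9, 149.5, 121.4]
eef_rot: [[-0.987, 0.162, -0.0], [0.162, 0.987, -0.0], [0.0, -0.0, -1.0]]
contact_force: [-0.0, -0.6, -1.8]
opening: 16.2
gripper_force: 30.0
```

It is 3 mm below the lip top with no contact force, so the lugs are entering the gaps. Continuing.

Request:
{"fn": "servo_tool", "kwargs": {
  "increments": [
    [0, 0, 0.3, 0, 0, 0],
    [0, 0, 0.6, 0, 0, 0],
    [0, 0, 0.9, 0, 0, 0],
    [0, 0, 1.1, 0, 0, 0],
    [0, 0, 1.1, 0, 0, 0]
  ]
}}

```text
time: 13.2
tool_pos: [517.9, 149.6, 110.3]
eef_rot: [[-0.987, 0.162, -0.0], [0.162, 0.987, -0.0], [0.0, -0.0, -1.0]]
contact_force: [-0.9, -0.7, -2.2]
opening: 15.8
gripper_force: 30.0
```

Request:
{"fn": "servo_tool", "kwargs": {
  "increments": [
    [0, 0, 0.1, 0, 0, 0],
    [0, 0, 0.2, 0, 0, 0],
    [0, 0, 0.25, 0, 0, 0],
    [0, 0, 0.25, 0, 0, 0]
  ]
}}

```text
time: 13.7
tool_pos: [518.1, 149.6, 108.8]
eef_rot: [[-0.987, 0.162, 0.0], [0.162, 0.987, -0.001], [-0.001, -0.001, -1.0]]
contact_force: [-2.8, -2.0, 4.4]
opening: 16.2
gripper_force: 30.0
```

The lid is seated at z = 108.8 as predicted, with light contact. Twisting clockwise 40°.

Request:
{"fn": "servo_tool", "kwargs": {
  "increments": [
    [0, 0, 0, 0, 0, 5],
    [0, 0, 0, 0, 0, 10],
    [0, 0, 0, 0, 0, 15],
    [0, 0, 0, 0, 0, 20],
    [0, 0, 0, 0, 0, 20]
  ]
}}

```text
time: 14.32
tool_pos: [518.6, 149.9, 108.8]
eef_rot: [[-0.872, 0.489, 0.001], [0.489, 0.872, 0.0], [-0.001, 0.001, -1.0]]
contact_force: [-1.4, -0.9, 4.8]
opening: 15.9
gripper_force: 30.0
```

Request:
{"fn": "servo_tool", "kwargs": {
  "increments": [
    [0, 0, 0, 0, 0, 5],
    [0, 0, 0, 0, 0, 10],
    [0, 0, 0, 0, 0, 15],
    [0, 0, 0, 0, 0, 20],
    [0, 0, 0, 0, 0, 20]
  ]
}}

```text
time: 14.95
tool_pos: [518.8, 150.2, 108.8]
eef_rot: [[-0.653, 0.757, 0.002], [0.757, 0.653, 0.001], [-0.001, 0.002, -1.0]]
contact_force: [-0.3, 0.6, 5.9]
opening: 15.9
gripper_force: 30.0
```

Request:
{"fn": "servo_tool", "kwargs": {
  "increments": [
    [0, 0, 0, 0, 0, 0],
    [0, 0, 0, 0, 0, 0],
    [0, 0, 0, 0, 0, 0]
  ]
}}

```text
time: 15.32
tool_pos: [518.8, 150.2, 108.8]
eef_rot: [[-0.653, 0.757, 0.002], [0.757, 0.653, 0.001], [-0.0, 0.002, -1.0]]
contact_force: [-0.2, 0.2, 5.8]
opening: 15.6
gripper_force: 30.0
```

Run:
```python
from h import *
p,y=pose();s=arm.state();print(p,y,np.round(s["contact_force"],1),np.round(s["wrist_torque"],3),s["opening"])
im=arm.get_image("scene");cv2.imwrite("pics/c7.png",cv2.resize(im[165:265,175:275],(600,600),interpolation=2))
M=(im[...,2].astype(int)-im[...,0]>60)
n,l,st,ce=cv2.connectedComponentsWithStats(M.astype(np.uint8))
for i in range(1,n):
    if 170<ce[i][0]<280 and 165<ce[i][1]<270: print(ce[i],st[i][4])
b=np.radians(130.9)
for a in(130.7,): 
    d=np.array([np.cos(np.radians(a)),np.sin(np.radians(a)),0])
    print("pred tick",(proj("scene",[np.r_[517.7,149,100]-d*45,np.r_[517.7,149,100]+d*45])-[175,165])*6,"pulse", (proj("scene",[np.r_[517.7,149,80]+d*49])-[175,165])*6)
```

```text
[518.7702133  150.20395129 108.83907561] 130.77234796159436 [-0.2  0.2  5.8] [ 0.02   0.109 -0.149] 15.600332138383168
[205.  240.5] 4
[216.23809524 245.28571429] 21
pred tick [[314.8607675  288.54673244]
 [249.50752509 434.981927  ]] pulse [[248.75746671 475.83750978]]
```

View pics/c7.png

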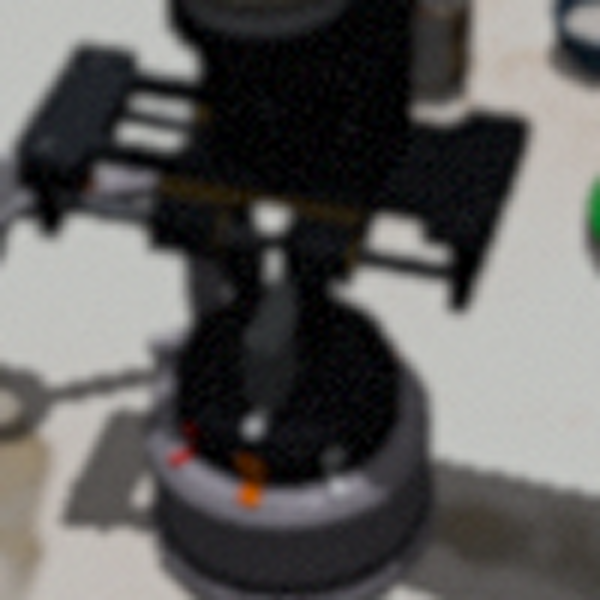

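The lid's white tick, at crop (253,428), points at the orange mark (249,480). It is past neither orange nor red. The wrist torque shows the spring loaded, and the lid is still gripped and seated. Handing in.

```bash
python3 -c "
from plant import arm
print(arm.sign_off())"
```

```text
the job is handed in; nothing more can be done
None
```

The job is handed in: the funnel is swung about 100° aside, and the lid is fully home, twisted 40° clockwise to the orange pulse marks and still gripped there; the arm never went near the jar, mug or bowl.

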